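Clamp the lino block in the ratchet clamp

ROBOT

A 6-joint arm with a two-finger parallel gripper is mounted at the origin on the work surface. World frame = base frame: x ahead of the robot, y to its left, z up, the work surface at z = 0. Lengths are in m, angles in degrees, forces in N, time in s.
With the tool pointing down it reaches from about 0.2 to 0.875 m from the base axis. Payload 3.4 kg.
Tool frame: the origin (TCP) lies at the very end of the fingers, on their centre line; the grasp point (between the pads) lies 19 mm behind it; z points along the fingers, y is the line along which they close (so a half turn about z gives the same grasp; the last joint's range is limited). The gripper opens to 94 mm and grips with 3 to 60 N. Pads are 16 mm wide; open, the fingers measure 119 mm over their backs; the gripper's body (75 mm by 177 mm) begins 78 mm behind the grasp point.
Start: joints at [63.656, 15.808, 86.224, -0, 77.962, -6.933], TCP at [0.191, 0.542, 0.205] pointing down, gripper open.
Joint ranges: [-165.64, 165.64], [-43.16, 119.46], [12.63, 154.43], [-67.54, 247.53], [6.08, 155.33], [-154.97, 154.97]. Speed limits (degrees/s): [147.25, 147.25, 180, 180, 180, 180].

INTERFACE

Orientations are given as a 3x3 rotation matrix whose columns are the frame's x, y, z axes.
In Python, from cell import bot gives the robot as it stands. The module is installed in compiled form; this text tells all that it offers.
- The arm moves only by the tool apply_moves, never from a script. Its argument "deltas" is a list of rows, each a list of 2 entries, a list of its own where there are three numbers: the shift along the tool's x, y, z as a fraction of full scale, then the turn, a rotation vector about the tool's x, y, z as a fraction of full scale. A call has 1 to 10 rows; each row shifts and turns the commanded pose from where the row before left it, along the tool's axes as they then stand; what a row does not reach is not made up. Full scale, the value 1, is 0.05 m for a shift and 90 degrees for a turn. A row lasts 1/10 s, in which the tool goes at most 50 mm and 8.59 degrees, less where a joint would pass 70% of its speed; a pose out of reach is approached as far as the arm can. A call with a number of a shift or a turn outside -1 to 1 is refused whole. A call with a gripper value outside its range is refused whole. "jaw" is the closure, from -1 (fully open) to 1 (shut), set as the call begins (left out, the last holds). The fingers move at their own pace and stop on an object; "squeeze" is the grip in N (left out, the last holds). Time passes only in rows, so rows that do not move let the fingers close. It gives the time, the measured TCP pose, the force, the opening and the grip force at its end, in the units of the state.
- bot.get_obs(): the state, without advancing time (a new reading comes with each control period).
- bot.snapshot(name): name is "scene" or "top" or "wrist"; returns the picture (480x640x3 uint8, red, green, blue); there is no depth.
- bot.camera_model(name): a dict with "camera_matrix" (3x3 intrinsics, pixels), "k1" (the pictures are not rectified: a ray, as slopes to the right and down, at radius r is drawn at 1 + k1 r^2 times it, then the intrinsics apply), "extrinsics" (4x4, takes a point from camera to world coordinates). Camera axes: x right, y down, z forward; pixel columns grow to the right and rows downward; lengths in m; the calibration is good to about 2 mm. A picture is of the moment at which its call begins: read the wrist's pose just before it. camera_model takes no time and is no camera call; for the wrist camera it gives the pose at the moment of the call.
- bot.finish_job(): hands the job in; it is judged then, once.
The state is a dict: "clock": time; "joints": joint angles; "joint_velocities": joint speeds; "joint_torque": joint torques, N m; "tool_pos": TCP position; "tool_rot": TCP orientation; "force": force on the tool from outside, world axes, zero at the start; "moment": the same for the moment, N m; "gripper_width": finger opening in m; "finger_force": force on a finger pad.
Only numpy, scipy, OpenCV 4.12 (cv2) and the standard library are available. Lean on these libraries where they do the work, as an engineer would, in place of code of your own. Each camera call takes 0.05 s, during which the arm holds its last target. There are 200 camera calls.

TASK

Lay the lino printing block flat on the bed of the ratchet clamp, between the yellow sprung pad and the dark fence, then wind the red knob clockwise, tooth by tooth, until the block is pinched against the fence and the pawl holds the wheel at the tooth where the pad has been pushed back about halfway, so that the green part of its stem has just gone into the blue carrier. Do not squeeze the pad back towards the end of its travel at any time, leave the ink jar, the ink roller and the white tub where they are, and let go of everything at the end.

Things in the scene. Friction and masses are not known exactly. Their poses are not given: they have to be found in the camera images.
- block_mid (a point): Centre of the loose lino printing block: plywood with a grey-green lino face and pale cut lines on top, 60 (x) by 100 (y) by 25 (z) mm, about 110 g. Its underside is 12.5 mm below this point. It lies flat on the table beside a small ink jar. Grip it across its 60 mm; either way round is good.
- clamp: Grey ratchet clamp, screwed to the table, z up; its y axis runs from the knob to the fence. Bed plate 12 mm thick, 170 mm in x, from y = -185 to +135 mm of this origin (on the table). The dark fence, 80 mm wide, 28 mm above the bed, looks to -y; it is set by hand: its face is anywhere from y = 87 to 107 mm. Nothing between y = -85 and 135 mm is higher than 47 mm above the table.
- bed (a point): Where the block's underside centre goes: on the bed plate's top, 12 mm above the table, axes as the clamp's. Lay the block there flat, its 100 mm along y: 3.5 mm then remain to the untouched pad's face and 3.5 to 23.5 mm to the fence. Both x sides are open for the fingers. It is 158.5 mm from the knob's axis.
- pad_face (a point): Centre of the face, 60 x 24 mm, of the yellow pad, looking to the clamp's +y. Its stem (white, green behind; 22 mm show when untouched) slides into the blue carrier (60 x 30 x 30 mm) against a spring: 0.8 N per mm, 22 mm travel. Wanted: about 10 mm (8 N), the 10 mm of green just gone in. The pad first slides the block (about 1 N); once it meets the fence each tooth adds 5 mm or 4 N.
- knob_grip (a point): Grip point of the red bar knob, on its upright axis, 64 mm above the table; x along the bar, y across it. Bar 44 mm long, 14 thick, 36 high (18 above and below this point); below it a red disc of 40 mm, top 44 mm above the table. At the start the bar lies along the clamp's x. Clockwise from above winds. 3 to 7 teeth are needed, so grip it more than once.
- wheel (a point): Centre of the brass ratchet wheel under the knob, 36 mm above the table: 75 mm over its 18 teeth. One tooth, 20 degrees, drives the carrier 5 mm to +y, rigidly (14.3 mm per rad), and cannot be taken back. The knob is urged back anticlockwise by 0.0143 m x (pad force + a return spring of 2.2 to 3.1 N); riding up a tooth the pawl adds up to 0.035 N m, and friction 0.01 N m.
- pawl (a joint): Angle of the 31 mm steel pawl sprung against the wheel on its +x side: about 0 at a tooth's root, rising to 0.12 as the wheel winds, then dropping in at the next tooth. At the start it stands in a tooth, and it drops into the next ones 22, 42, 62.. degrees of winding from there. On release the wheel turns back until the pawl catches (at 20, 40, 60..): let go 3 to 10 degrees after a drop.
- ink_jar: Bystander: small closed ink jar, white with a red label and black cap, 56 mm across, 65 mm high, beside the block; origin at its underside.
- brayer: Bystander: ink roller with a black 32 mm roller, steel fork and wooden handle, 150 mm long, lying right of the clamp.
- tub: Bystander: white plastic tub with lid, 100 mm across, 120 mm high; origin at its underside.
Mind the look-alikes: they are no part of the job. There is more than one size of the part that bears block_mid; the job needs the middle-sized.

How it is judged:
By the outcome, as a careful person would: the job done as asked, in the order asked, and still so for the second after the job is handed in, with the robot touching nothing.
It also fails if it takes over 72 s, if anything falls off the work surface, if the arm or the gripper's body presses on something with over 40 N, if the wrist force passes 120 N, or if a joint passes its speed limit or range.

## Working session

There is one attempt and no reset: what is moved stays moved. The work goes in short steps, Python scripts to look and compute and a tool call to move; the robot and the scene stay as the last step left them, time stands still between calls to the robot, and variables do not carry over. Pictures are saved under pics/ and viewed, at most 10 in all, crops included, and the job is handed in when it is done.

Besides the shell and the picture viewer there is one more tool, called after "Call:" as name(argument=value, ...) on one line, values as JSON. apply_moves: Moves the arm, as the interface text tells. Shift numbers are shares of 0.05 m and turn numbers shares of 90 degrees, none past 1 either way. Its arguments: {"type":"object","properties":{"deltas":{"type":"array"},"jaw":{"type":"number"},"squeeze":{"type":"number"}},"required":["deltas"]}

```bash
mkdir -p pics; cat > h.py <<'E'
import numpy as np, cv2
from cell import bot
def ray(name,px,cm=None):
    m=cm or bot.camera_model(name); K=np.array(m['camera_matrix']); k=m['k1']; T=np.array(m['extrinsics'])
    px=np.atleast_2d(np.float64(px)).reshape(-1,1,2)
    n=cv2.undistortPoints(px,K,np.array([k,0,0,0,0.])).reshape(-1,2)
    d=np.c_[n,np.ones(len(n))]@T[:3,:3].T
    return T[:3,3],d
def plane(name,px,z,cm=None):
    o,d=ray(name,px,cm); return o+d*((z-o[2])/d[:,2])[:,None]
def tri(rays):
    A=0;b=0
    for o,d in rays:
        d=d/np.linalg.norm(d);P=np.eye(3)-np.outer(d,d);A=A+P;b=b+P@o
    return np.linalg.solve(A,b)
def save(name,f):
    im=bot.snapshot(name); cv2.imwrite(f,im[:,:,::-1]); return im
def proj(name,p,cm=None):
    m=cm or bot.camera_model(name);K=np.array(m['camera_matrix']);T=np.linalg.inv(np.array(m['extrinsics']))
    return cv2.projectPoints(np.atleast_2d(np.float64(p)),cv2.Rodrigues(T[:3,:3])[0],T[:3,3],K,np.array([m['k1'],0,0,0,0.]))[0].reshape(-1,2)
E
python3 - <<'E'
from h import *
save('scene','pics/s0.png');save('top','pics/t0.png')
o=bot.get_obs();print(o['clock'],o['tool_rot'],o['gripper_width'],o['force'])
E
```

```text
0.1 [[-9.43162313e-01  3.32331717e-01 -6.93751623e-04]
 [ 3.32332395e-01  9.43161226e-01 -1.44273220e-03]
 [ 1.74853962e-04 -1.59128678e-03 -9.99998719e-01]] 0.09409320092849655 [ 0.11135025 -0.480616   -0.23304355]
```

View pics/t0.png

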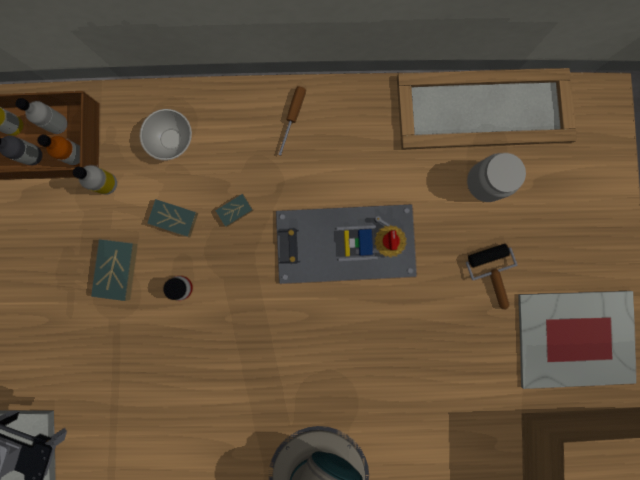

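View pics/s0.png

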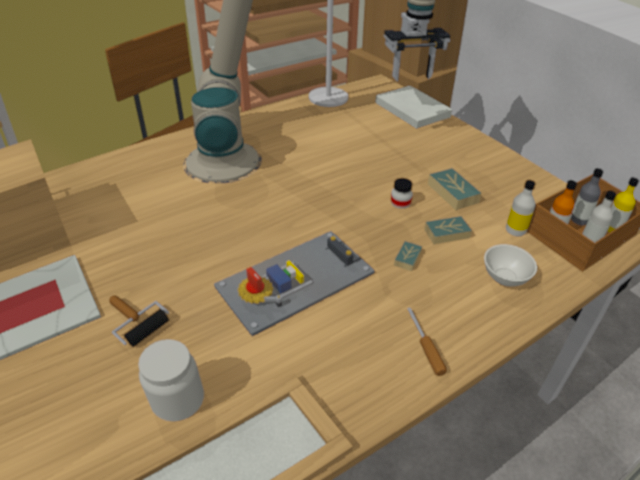

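The top view shows three look-alike blocks: a large one at (112,270), a middle one at (172,217) and a small one at (233,210). The jar is at (177,288), the tub at (497,177), the brayer at (490,265), the clamp spans (278..415, 206..283), and the knob is at (391,241) with the fence at (290,245). The scene view agrees, with blocks at (456,187), (448,229) and (408,255). By size I choose (172,217). Next I'll measure it and check it in a crop.

```bash
python3 - <<'E'
from h import *
top=cv2.imread('pics/t0.png');sc=cv2.imread('pics/s0.png')
def blob(im,seed,r,lo,hi):
    h=cv2.cvtColor(im,cv2.COLOR_BGR2HSV);m=cv2.inRange(h,lo,hi)
    q=np.zeros_like(m);cv2.circle(q,seed,r,255,-1);m&=q
    m=cv2.morphologyEx(m,cv2.MORPH_CLOSE,np.ones((5,5)))
    c=max(cv2.findContours(m,0,2)[0],key=cv2.contourArea);return c
print('hsv',[cv2.cvtColor(top,cv2.COLOR_BGR2HSV)[p[1],p[0]] for p in((160,215),(232,215),(300,270),(391,241),(347,243))])
for n,s,q,r in(('L',(112,270),(456,187),45),('M',(172,217),(448,229),32),('S',(233,210),(408,255),25)):
    R=[]
    for nm,im,p in(('top',top,s),('scene',sc,q)):
        c=blob(im,p,r,(70,40,30),(110,255,200))
        w=plane(nm,c.reshape(-1,2),0.025)[:,:2]
        rr=cv2.minAreaRect((w*1000).astype(np.float32));print(n,nm,np.round(rr[0]),np.round(rr[1]),round(rr[2],1))
        a=cv2.minAreaRect(c) ; M=cv2.moments(c);R.append((M['m10']/M['m00'],M['m01']/M['m00']))
    A=[ray(nm,p) for nm,p in zip(('top','scene'),R)]
    print('tri',tri([(o,d[0]) for o,d in A]))
# clamp plate
h=cv2.cvtColor(top,cv2.COLOR_BGR2HSV)
m=cv2.inRange(h,(95,10,60),(140,110,190));q=np.zeros_like(m);q[195:295,265:430]=255;m&=q
m=cv2.morphologyEx(m,cv2.MORPH_CLOSE,np.ones((9,9)))
c=max(cv2.findContours(m,0,2)[0],key=cv2.contourArea)
rr=cv2.minAreaRect((plane('top',c.reshape(-1,2),0.012)[:,:2]*1000).astype(np.float32));print('plate',rr)
for nm,p in(('knob',(391,241)),):
    m=cv2.inRange(h,(0,150,100),(8,255,255))|cv2.inRange(h,(172,150,100),(180,255,255));q=np.zeros_like(m);q[220:262,370:415]=255;m&=q
    ys,xs=np.nonzero(m);print('knob px',xs.mean(),ys.mean(),len(xs),plane('top',(xs.mean(),ys.mean()),0.08))
for nm,b,z in(('jar',(177,288),.065),('tub',(505,172),.12),('fence',(290,245),.04)):print(nm,plane('top',b,z))
crop=np.hstack([cv2.resize(top[190:310,85:260],None,fx=2.2,fy=2.2),cv2.resize(sc[160:280,370:500],None,fx=2.2,fy=2.2)])
cv2.imwrite('pics/c0.png',crop)
print(bot.camera_model('wrist'))
E
```

```text
hsv [array([84, 60, 64], dtype=uint8), array([35, 42, 79], dtype=uint8), array([113,  14,  75], dtype=uint8), array([  1, 234,  84], dtype=uint8), array([ 25, 231, 139], dtype=uint8)]
L top [488. 467.] [ 77. 130.] 81.6
L scene [483. 471.] [ 72. 126.] 82.2
tri [0.48827431 0.46651755 0.0275887 ]
M top [606. 328.] [97. 55.] 70.5
M scene [607. 325.] [93. 52.] 70.7
tri [0.60547245 0.32796134 0.02188745]
S top [620. 183.] [41. 70.] 30.7
S scene [628. 177.] [39. 66.] 30.4
tri [0.62114221 0.18453136 0.01559554]
plate ((537.6552734375, -74.17079162597656), (164.1267852783203, 313.8214111328125), 1.629885196685791)
knob px 394.8315789473684 240.9157894736842 95 [[ 0.53764803 -0.17714778  0.08      ]]
jar [[0.44458537 0.30448851 0.065     ]]
tub [[ 0.67873058 -0.41319064  0.12      ]]
fence [[0.535375   0.05381876 0.04      ]]
{'camera_matrix': array([[431.60471871,   0.        , 312.28269029],
       [  0.        , 431.60471871, 240.91932134],
       [  0.        ,   0.        ,   1.        ]]), 'k1': -0.027332985677120072, 'extrinsics': array([[ 0.332453  ,  0.91739025,  0.21879245,  0.12757105],
       [ 0.94311808, -0.32293651, -0.07899554,  0.5637085 ],
       [-0.00181367,  0.23260941, -0.97256854,  0.38344778],
       [ 0.        ,  0.        ,  0.        ,  1.        ]])}
```

View pics/c0.png

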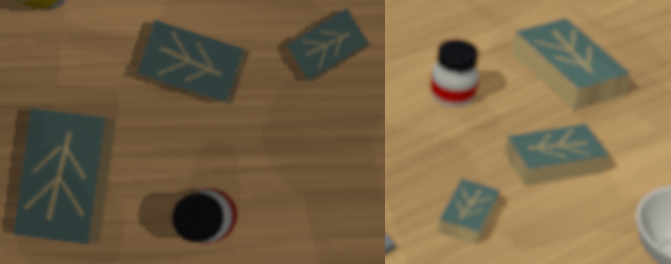

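The crop confirms three sizes. The middle block, about 100x60 mm, is at top (172,217), between the small and the large ones. It sits at about (0.606,0.328) with its long axis heading about 70.5°. I'll approach it now.

Call:
apply_moves(deltas=[[[-0.77,-0.107,0],[0,0,0]],[[-0.77,-0.107,0],[0,0,0]],[[-0.77,-0.107,0],[0,0,0]],[[-0.77,-0.107,0],[0,0,0]],[[-0.77,-0.107,0],[0,0,0]],[[-0.77,-0.107,0],[0,0,0]],[[-0.77,-0.107,0],[0,0,0]],[[-0.77,-0.107,0],[0,0,0]],[[-0.77,-0.107,0],[0,0,0]],[[-0.77,-0.107,0],[0,0,0]]], jaw=-1)

```text
clock: 1.1
tool_pos: [0.5375, 0.3629, 0.2049]
tool_rot: [[-0.943, 0.333, -0.001], [0.333, 0.943, -0.0], [0.001, -0.001, -1.0]]
force: [-0.0, 0.3, -0.3]
gripper_width: 0.0943
finger_force: 0.0
```

Call:
apply_moves(deltas=[[[-0.77,-0.107,0],[0,0,0]],[[-0.77,-0.107,0],[0,0,0]],[[0,0,0],[0,0,0.09]],[[0,0,0],[0,0,0.09]],[[0,0,0],[0,0,0.09]],[[0,0,0],[0,0,0.09]],[[0,0,0],[0,0,0.09]],[[0,0,0],[0,0,0.09]],[[0,0,0],[0,0,0.09]],[[0,0,0],[0,0,0.09]]])

```text
clock: 2.1
tool_pos: [0.6052, 0.3281, 0.2047]
tool_rot: [[-0.095, 0.995, -0.001], [0.995, 0.095, -0.0], [-0.0, -0.001, -1.0]]
force: [-0.5, 0.7, -0.7]
gripper_width: 0.0939
finger_force: 0.0
```

Call:
apply_moves(deltas=[[[0,0,0.2],[0,0,0.09]],[[0,0,0.2],[0,0,0.09]],[[0,0,0.2],[0,0,0.09]],[[0,0,0.2],[0,0,0]],[[0,0,0],[0,0,0]],[[0,0,0],[0,0,0]]])

```text
clock: 2.7
tool_pos: [0.6054, 0.3282, 0.1651]
tool_rot: [[0.316, 0.949, -0.001], [0.949, -0.316, -0.0], [-0.0, -0.001, -1.0]]
force: [-0.5, 0.0, 0.1]
gripper_width: 0.094
finger_force: 0.0
```

```bash
python3 - <<'E'
from h import *
o=bot.get_obs();print(o['clock'],o['tool_pos'],o['tool_rot'].round(4),o['joints'].round(1))
cm=bot.camera_model('wrist');im=save('wrist','pics/w1.png')
h=cv2.cvtColor(cv2.imread('pics/w1.png'),cv2.COLOR_BGR2HSV)
m=cv2.morphologyEx(cv2.inRange(h,(70,40,30),(110,255,220)),cv2.MORPH_CLOSE,np.ones((9,9)))
for c in cv2.findContours(m,0,2)[0]:
  if cv2.contourArea(c)>2000:
    w=plane('wrist',c.reshape(-1,2),.025,cm)[:,:2]*1000;print(c.reshape(-1,2).mean(0),cv2.minAreaRect(w.astype(np.float32)))
E
```

```text
2.7 [0.6054137  0.32819614 0.16514752] [[ 3.157e-01  9.489e-01 -7.000e-04]
 [ 9.489e-01 -3.157e-01 -2.000e-04]
 [-4.000e-04 -6.000e-04 -1.000e+00]] [22.7 26.9 74.6  0.  78.6 41.1]
[326.42105263 228.15789474] ((605.521484375, 326.7593688964844), (98.2372817993164, 58.87406921386719), 71.30326080322266)
[104.5745614  101.85964912] ((482.91986083984375, 465.3009338378906), (81.31742095947266, 138.5831298828125), 81.6624526977539)
```

View pics/w1.png

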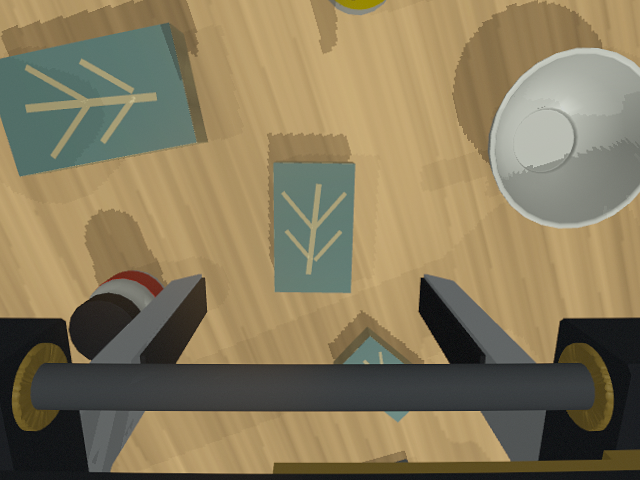

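The wrist view shows the chosen block at pixel (315,228), centred under the tool, with the jar at (115,315) and the bowl at (565,140), both clear of the fingers. I'll descend and grip.

Call:
apply_moves(deltas=[[[-0.026,0,0.5],[0,0,0]],[[0,0,0.5],[0,0,0]],[[0,0,0.5],[0,0,0]],[[0,0,0.5],[0,0,0]],[[0,0,0.5],[0,0,0]],[[0,0,0.4],[0,0,0]],[[0,0,0.2],[0,0,0]],[[0,0,0.1],[0,0,0]],[[0,0,0],[0,0,0]]])

```text
clock: 3.65
tool_pos: [0.6054, 0.3272, 0.0057]
tool_rot: [[0.317, 0.948, 0.0], [0.948, -0.317, 0.0], [0.0, 0.0, -1.0]]
force: [-0.6, -0.5, 0.4]
gripper_width: 0.094
finger_force: 0.0
```

Call:
apply_moves(deltas=[[[0,0,0],[0,0,0]],[[0,0,0],[0,0,0]],[[0,0,0],[0,0,0]],[[0,0,0],[0,0,0]],[[0,0,0],[0,0,0]],[[0,0,0],[0,0,0]],[[0,0,0],[0,0,0]],[[0,0,0],[0,0,0]]], jaw=1, squeeze=20)

```text
clock: 4.45
tool_pos: [0.6053, 0.3271, 0.0059]
tool_rot: [[0.318, 0.948, 0.001], [0.948, -0.318, 0.0], [0.0, 0.0, -1.0]]
force: [-0.5, 0.1, 3.8]
gripper_width: 0.0597
finger_force: 20.0
```

Call:
apply_moves(deltas=[[[0,0,-0.2],[0,0,0]],[[0,0,-0.6],[0,0,0]],[[0,0,-0.8],[0,0,0]],[[0,0,-0.8],[0,0,0]],[[0,0,-0.8],[0,0,0]],[[0,0,-0.7],[0,0,0]],[[0,0,0],[0,0,-0.075]],[[0,0,0],[0,0,-0.075]],[[0,0,0],[0,0,-0.074]]])

```text
clock: 5.35
tool_pos: [0.6049, 0.3269, 0.2011]
tool_rot: [[-0.034, 0.999, 0.0], [0.999, 0.034, 0.0], [0.0, 0.0, -1.0]]
force: [0.3, 0.1, -2.0]
gripper_width: 0.0598
finger_force: 20.0
```

Call:
apply_moves(deltas=[[[-0.62,-0.39,0],[0,0,0]],[[-0.62,-0.39,0],[0,0,0]],[[-0.62,-0.39,0],[0,0,0]],[[-0.62,-0.39,0],[0,0,0]],[[-0.62,-0.39,0],[0,0,0]],[[-0.62,-0.39,0],[0,0,0]],[[-0.62,-0.39,0],[0,0,0]],[[-0.62,-0.39,0],[0,0,0]],[[-0.62,-0.39,0],[0,0,0]],[[-0.62,-0.39,0],[0,0,0]]])

```text
clock: 6.35
tool_pos: [0.4179, 0.0105, 0.2007]
tool_rot: [[-0.029, 1.0, 0.0], [1.0, 0.029, -0.0], [-0.0, 0.0, -1.0]]
force: [1.3, -0.8, -1.3]
gripper_width: 0.06
finger_force: 20.0
```

Call:
apply_moves(deltas=[[[-0.62,-0.39,0],[0,0,0]],[[-0.62,-0.39,0],[0,0,0]],[[0,0,0],[0,0,0]],[[0,0,0],[0,0,0]]])

```text
clock: 6.75
tool_pos: [0.3818, -0.0518, 0.2008]
tool_rot: [[-0.026, 1.0, 0.001], [1.0, 0.026, 0.001], [0.001, 0.001, -1.0]]
force: [-0.0, 0.1, -1.2]
gripper_width: 0.0599
finger_force: 20.0
```

```bash
python3 - <<'E'
from h import *
o=bot.get_obs();print(o['clock'],o['tool_pos'],o['tool_rot'].round(4),o['joints'].round(1))
cm=bot.camera_model('wrist');im=save('wrist','pics/w2.png');np.save('cm2.npy',cm,allow_pickle=True)
E
```

```text
6.75 [ 0.38180843 -0.05175027  0.20078721] [[-2.620e-02  9.997e-01  1.000e-03]
 [ 9.997e-01  2.620e-02  6.000e-04]
 [ 6.000e-04  1.100e-03 -1.000e+00]] [-1.82e+01 -8.00e-01  1.07e+02  1.00e-01  7.38e+01 -1.97e+01]
```

View pics/w2.png

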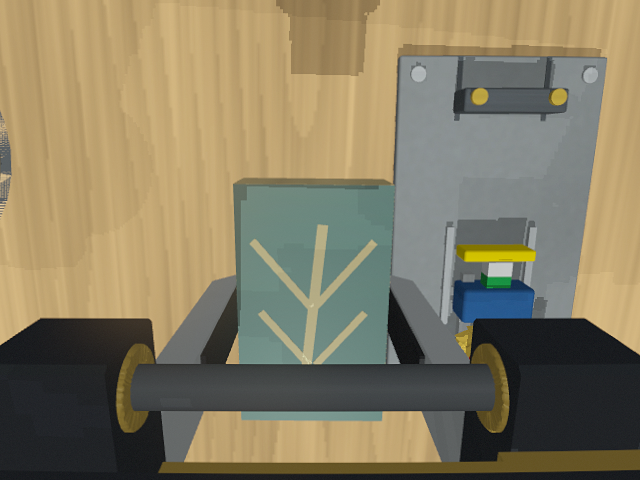

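The wrist view shows the clamp: plate's far edge at row 58 (columns 400..606), fence (455..568, 88..113), pad (457..535, 245..260), white/green stem at (497,275), blue carrier at (493,300). The held block spans (235..393, 183..420). I'll turn these into positions.

```bash
python3 - <<'E'
from h import *
cm=np.load('cm2.npy',allow_pickle=True).item();im=cv2.imread('pics/w2.png');h=cv2.cvtColor(im,cv2.COLOR_BGR2HSV)
def W(p,z):return plane('wrist',p,z,cm).round(4).tolist()
g=cv2.cvtColor(im,6).astype(int)
print('fence col',g[80:125,500]);print('pad col',g[236:266,480],)
print('plate top col',g[48:66,430]);print('row150 left',g[150,388:408],'right',g[150,585:606]);print('row250 L',g[210,388:402],'R',g[300,560:585])
m=cv2.inRange(h,(22,150,100),(32,255,255));m[:, :440]=0;m[:200]=0;m[265:]=0;m[:,545:]=0
ys,xs=np.nonzero(m);print('yellow',xs.min(),xs.max(),ys.min(),ys.max())
# pad top far edge per column line fit
cols=np.arange(462,532);r=np.array([ys[xs==c].min() for c in cols])-.5
p=plane('wrist',np.c_[cols,r],.037,cm);print('pad far edge',p.mean(0),np.degrees(np.arctan(np.polyfit(p[:,0],p[:,1],1)[0])))
b=cv2.inRange(h,(75,40,40),(100,255,255));b[:,:228]=0;b[:,400:]=0
cols=np.arange(245,388);r=np.array([np.nonzero(b[170:220,c])[0].min()+170 for c in cols])-.5
p=plane('wrist',np.c_[cols,r],.2201,cm);k=np.polyfit(p[:,0],p[:,1],1);print('block far edge',p[[0,-1]],np.degrees(np.arctan(k[0])))
print('blk sides',[(r,np.nonzero(b[r])[0].min(),np.nonzero(b[r])[0].max()) for r in(190,210,250,350)])
# blue carrier, top camera pad/knob
E
```

```text
fence col [106 106 105 106 105 105 106 100  60  80  90  89  88  90  90  89  88  90
  89  90  89  91  91  88  88  86  86  86  87  88  86  75  59  68 122 137
 141 144 142 143 143 142 142 141 142]
pad col [101 101 100  99  99  99  99  98 108 109 107 109 109 107 120 143 165 175
 175 176 176 177 177 179 179 152 110  96 100  97]
plate top col [130 132 132 132 131 132 128 115 119 138 144 143 142 141 142 142 141 141]
row150 left [172 173 170 168 166 157 118  72 100 128 140 145 145 144 143 144 144 144
 143 144] right [131 131 131 131 129 131 131 131 132 123 163 175 173 173 176 176 174 173
 171 169 167]
row250 L [118 118 117 118 121 123 109 133 141 142 142 143 143 143] R [140 140 141 142 141 141 141 141 139 140 140 141 141 136 175 177 173 174
 177 178 178 177 175 173 173]
yellow 457 535 244 261
pad far edge [ 0.533722   -0.06651827  0.037     ] 0.5030149920365398
block far edge [[ 0.35541436 -0.01027216  0.2201    ]
 [ 0.40785112 -0.00183413  0.2201    ]] 4.153442147284472
blk sides [(190, np.int64(256), np.int64(394)), (210, np.int64(241), np.int64(392)), (250, np.int64(241), np.int64(391)), (350, np.int64(239), np.int64(385))]
```

```bash
python3 - <<'E'
from h import *
cm=np.load('cm2.npy',allow_pickle=True).item()
W=lambda p,z:plane('wrist',p,z,cm).round(4).tolist()
print('cam',cm['extrinsics'][:3,3])
R=np.array(W([(594.5,150),(573.8,300)],.012));L=np.array(W([(397,150),(394.5,210)],.012))
for e in(R,L):print('edge',e.tolist(),np.degrees(np.arctan2(*(e[0]-e[1])[:2])))
print('far plate edge',W([(430,56.5)],.012),W([(400,57),(605.5,57)],.012))
print('fence bottom/top',W([(500,113)],.012),W([(500,104)],.040), W([(456,112),(568,112)],.012))
for z in(.012,.014,.016):print('pad bot',z,W([(480,243.5)],z))
for z in(.034,.036,.038,.04):print('pad top',z,W([(480,250.5)],z))
print('pad ends',W([(457.5,250.5),(535.5,250.5)],.038))
print('block far edge',W([(239,186),(391,186)],.2201))
im=cv2.imread('pics/w2.png');a=cv2.resize(im[170:200,225:405],None,fx=4,fy=4,interpolation=0);b=cv2.resize(im[230:270,440:620],None,fx=4,fy=4,interpolation=0);c=cv2.resize(im[80:120,440:620],None,fx=4,fy=4,interpolation=0)
cv2.imwrite('pics/c2.png',np.vstack([a,b,c]))
E
```

```text
cam [0.37965948 0.01448832 0.37954306]
edge [[0.6187, 0.0119, 0.012], [0.6233, -0.1227, 0.012]] -1.9573406298034466
edge [[0.4511, 0.0067, 0.012], [0.4525, -0.044, 0.012]] -1.5817300370440641
far plate edge [[0.4725, 0.0808, 0.012]] [[0.4485, 0.0797, 0.012], [0.6154, 0.0858, 0.012]]
fence bottom/top [[0.5342, 0.0391, 0.012]] [[0.5216, 0.0438, 0.04]] [[0.4976, 0.0387, 0.012], [0.591, 0.0419, 0.012]]
pad bot 0.012 [[0.5301, -0.0717, 0.012]]
pad bot 0.014 [[0.5293, -0.0713, 0.014]]
pad bot 0.016 [[0.5285, -0.0708, 0.016]]
pad top 0.034 [[0.5218, -0.0726, 0.034]]
pad top 0.036 [[0.521, -0.0721, 0.036]]
pad top 0.038 [[0.5202, -0.0716, 0.038]]
pad top 0.04 [[0.5193, -0.071, 0.04]]
pad ends [[0.5016, -0.072, 0.038], [0.5664, -0.0704, 0.038]]
block far edge [[0.3533, -0.0034, 0.2201], [0.4093, -0.002, 0.2201]]
```

View pics/c2.png

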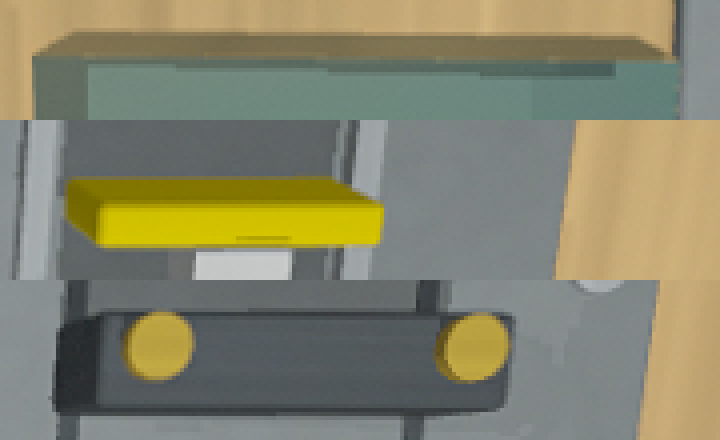

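Pad face is at y≈-0.0715 and fence face at y≈0.039 (gap about 110 mm). The bed axis is at x≈0.536, clamp yaw about 1.8°. I'll move above the bed and lower.

Call:
apply_moves(deltas=[[[0.127,0.62,0],[0,0,-0.003]],[[0.127,0.62,0],[0,0,0]],[[0.127,0.62,0],[0,0,0]],[[0.127,0.62,0],[0,0,0]],[[0.127,0.62,0],[0,0,0]],[[0,0,0.5],[0,0,0]],[[0,0,0.6],[0,0,0]],[[0,0,0.6],[0,0,0]],[[0,0,0.6],[0,0,0]],[[0,0,0.5],[0,0,0]]])

```text
clock: 7.8
tool_pos: [0.5358, -0.0126, 0.0585]
tool_rot: [[-0.036, 0.999, -0.001], [0.999, 0.036, 0.001], [0.001, -0.001, -1.0]]
force: [0.7, -0.1, -1.7]
gripper_width: 0.06
finger_force: 20.0
```

Call:
apply_moves(deltas=[[[0,0,0.4],[0,0,0]],[[0,0,0.2],[0,0,0]],[[0,0,0],[0,0,0]],[[0,0,0],[0,0,0]]])

```text
clock: 8.2
tool_pos: [0.5367, -0.0141, 0.0309]
tool_rot: [[-0.035, 0.999, 0.001], [0.999, 0.035, 0.0], [0.0, 0.001, -1.0]]
force: [0.2, 0.4, -1.0]
gripper_width: 0.0598
finger_force: 20.0
```

```bash
python3 - <<'E'
from h import *
o=bot.get_obs();print(o['clock'],o['tool_pos'],o['tool_rot'].round(4),o['force'],o['joints'].round(1))
save('wrist','pics/w3.png');np.save('cm3.npy',bot.camera_model('wrist'),allow_pickle=True)
E
```

```text
8.2 [ 0.53671008 -0.01412139  0.03093067] [[-3.460e-02  9.994e-01  1.100e-03]
 [ 9.994e-01  3.460e-02  1.000e-04]
 [ 0.000e+00  1.100e-03 -1.000e+00]] [ 0.17230323  0.42235827 -1.01990812] [ -8.9  21.6 105.3   0.   53.  -10.9]
```

View pics/w3.png

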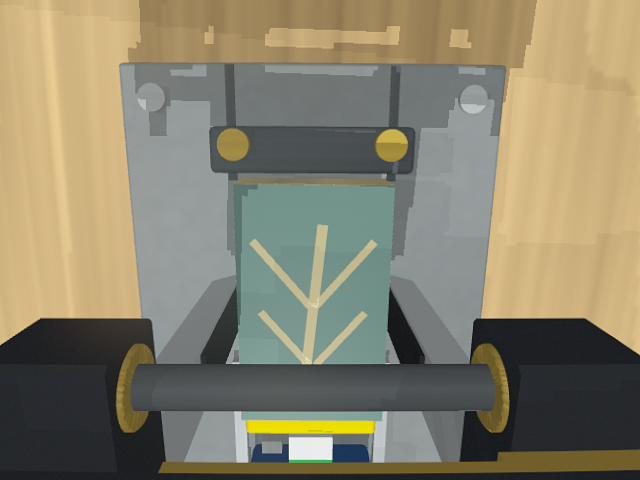

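The wrist view shows the block (237..390, 182..420) between the fence's lower edge (row 172) and the pad (row 426), square to both. I'll set it down with a 1 mm shift towards the pad.

Call:
apply_moves(deltas=[[[-0.03,0,0.08],[0,0,0]],[[0,0,0.08],[0,0,0]],[[0,0,0.06],[0,0,0]],[[0,0,0.03],[0,0,0]],[[0,0,0],[0,0,0]],[[0,0,0],[0,0,0]]])

```text
clock: 8.85
tool_pos: [0.5359, -0.0163, 0.0179]
tool_rot: [[-0.033, 0.999, 0.0], [0.999, 0.033, 0.0], [0.0, 0.0, -1.0]]
force: [-0.2, -0.3, -1.1]
gripper_width: 0.0594
finger_force: 20.0
```

Call:
apply_moves(deltas=[[[0,0,0.015],[0,0,0]],[[0,0,0.01],[0,0,0]],[[0,0,0],[0,0,0]]])

```text
clock: 9.15
tool_pos: [0.5359, -0.0163, 0.0178]
tool_rot: [[-0.034, 0.999, 0.0], [0.999, 0.034, -0.0], [-0.0, 0.0, -1.0]]
force: [-1.9, 1.4, 7.7]
gripper_width: 0.0598
finger_force: 20.0
```

Call:
apply_moves(deltas=[[[0,0,0],[0,0,0]],[[0,0,0],[0,0,0]],[[0,0,0],[0,0,0]],[[0,0,-0.2],[0,0,0]],[[0,0,-0.6],[0,0,0]],[[0,0,-0.8],[0,0,0]],[[0,0,-0.8],[0,0,0]],[[0,0,-0.8],[0,0,0]],[[0,0,-0.4],[0,0,0]]], jaw=-1)

```text
clock: 10.05
tool_pos: [0.5375, -0.0165, 0.2013]
tool_rot: [[-0.034, 0.999, 0.007], [0.999, 0.034, -0.001], [-0.001, 0.007, -1.0]]
force: [0.0, -0.2, -1.1]
gripper_width: 0.0938
finger_force: 0.0
```

Call:
apply_moves(deltas=[[[-0.8,0,0],[0,0,-0.09]],[[-0.79,-0.11,0],[0,0,-0.09]],[[-0.77,-0.22,0],[0,0,-0.09]],[[-0.73,-0.33,0],[0,0,-0.09]],[[0,0,0],[0,0,-0.09]],[[0,0,0],[0,0,-0.09]],[[0,0,0],[0,0,-0.09]],[[0,0,0],[0,0,-0.09]],[[0,0,0],[0,0,-0.09]],[[0,0,0],[0,0,-0.09]]], jaw=0)

```text
clock: 11.05
tool_pos: [0.5414, -0.1762, 0.1973]
tool_rot: [[-0.993, 0.118, 0.0], [0.118, 0.993, -0.0], [-0.0, -0.0, -1.0]]
force: [0.2, 0.4, -0.2]
gripper_width: 0.0471
finger_force: 0.0
```

Call:
apply_moves(deltas=[[[0,0,0],[0,0,-0.09]],[[0,0,0],[0,0,0]],[[0,0,0],[0,0,0]]])

```text
clock: 11.35
tool_pos: [0.5415, -0.1761, 0.197]
tool_rot: [[-1.0, -0.015, 0.0], [-0.015, 1.0, -0.0], [-0.0, -0.0, -1.0]]
force: [-0.5, 0.4, 0.3]
gripper_width: 0.0472
finger_force: 0.0
```

```bash
python3 - <<'E'
from h import *
o=bot.get_obs();print(o['clock'],o['tool_pos'],o['tool_rot'].round(4),o['force'],o['joints'].round(1))
cm=bot.camera_model('wrist');save('wrist','pics/w4.png');np.save('cm4.npy',cm,allow_pickle=True)
h=cv2.cvtColor(cv2.imread('pics/w4.png'),cv2.COLOR_BGR2HSV)
m=cv2.inRange(h,(0,120,60),(9,255,255))|cv2.inRange(h,(171,120,60),(180,255,255))
c=max(cv2.findContours(m,0,2)[0],key=cv2.contourArea);print(cv2.boundingRect(c))
print(proj('wrist',[(.5411,-.1764,.082)],cm))
E
```

```text
11.35 [ 0.54146034 -0.1761288   0.19703975] [[-9.999e-01 -1.490e-02  3.000e-04]
 [-1.490e-02  9.999e-01 -0.000e+00]
 [-3.000e-04 -0.000e+00 -1.000e+00]] [-0.46745264  0.40546998  0.2706791 ] [ -25.    15.6   87.8    0.    76.6 -115.9]
(289, 198, 50, 66)
[[313.04401039 236.12204906]]
```

View pics/w4.png

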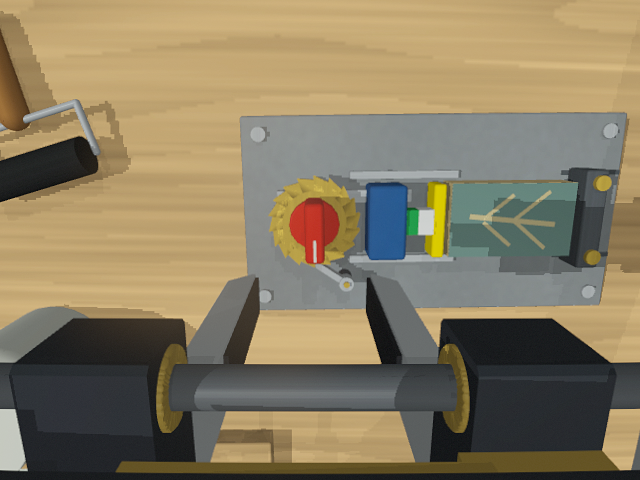

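The wrist view shows the block on the bed (448..578, 181..257), with the pad (437,220) on one side and the fence (590,215) on the other. The knob bar is at (314,230), the carrier at (386,221), the pawl near (335,278). Now I'll refine the bar position.

```bash
python3 - <<'E'
from h import *
cm=np.load('cm4.npy',allow_pickle=True).item();im=cv2.imread('pics/w4.png')
a=np.radians(1.9);C=np.array([.5411,-.1764,.082]);X=np.array([np.cos(a),np.sin(a),0]);Y=np.array([-np.sin(a),np.cos(a),0])
print(proj('wrist',[C+i*.022*X+j*.007*Y for i in(-1,1) for j in(-1,1)],cm).round(1))
for r in(210,230,250):print(r,im[r,296:336,2])
print(im[192:270,314,2])
# block edges & pad/fence check
for n,p,z in(('pad face top',(446.5,220),.038),('blk near',(450,220),.037),('blk far',(577,220),.037),('fence',(572,220),.04)):print(n,plane('wrist',p,z,cm))
E
```

```text
[[302.3 205.1]
 [322.7 204.7]
 [303.7 266.5]
 [323.5 266.2]]
210 [196 194 193 193 194 193 194 189 166 188 191 194 196 196 196 195 195 194
 194 194 194 192 193 192 184 169 151 133 147 158 157 156 157 155 156 155
 154 148 134 138]
230 [192 193 192 192 193 192 193 190 173 173 189 192 194 195 195 194 194 192
 193 192 192 191 192 192 189 174 157 141 139 156 156 156 155 155 155 154
 155 156 155 155]
250 [186 185 184 183 181 178 176 172 171 163 187 190 192 194 192 192 192 195
 198 198 195 191 192 191 190 178 163 146 129 142 141 140 142 135 132 128
 126 126 123 122]
[177 178 177 178 180 158 126 119 120 122 120 132 157 175 184 190 193 194
 194 194 194 194 194 193 193 194 193 195 194 193 192 193 193 193 193 192
 193 192 193 193 192 192 192 192 192 192 192 192 184 189 199 198 197 197
 197 197 198 197 198 198 197 198 199 197 197 197 198 198 198 199 190 164
 164 174 175 149 127 129]
pad face top [[ 0.53635394 -0.0699547   0.038     ]]
blk near [[ 0.53649403 -0.06682075  0.037     ]]
blk far [[0.53483463 0.03638228 0.037     ]]
fence [[0.5343645  0.03040854 0.04      ]]
```

Call:
apply_moves(deltas=[[[0.034,0,0.5],[0,0,-0.012]],[[0,0,0.6],[0,0,0]],[[0,0,0.6],[0,0,0]],[[0,0,0.6],[0,0,0]],[[0,0,0.4],[0,0,0]],[[0,0,0.2],[0,0,0]],[[0,0,0.08],[0,0,0]],[[0,0,0],[0,0,0]],[[0,0,0],[0,0,0]]])

```text
clock: 12.3
tool_pos: [0.5407, -0.1766, 0.0488]
tool_rot: [[-0.999, -0.036, 0.002], [-0.036, 0.999, -0.001], [-0.002, -0.001, -1.0]]
force: [-0.6, 0.2, -0.2]
gripper_width: 0.0472
finger_force: 0.0
```

Call:
apply_moves(deltas=[[[0,0,0],[0,0,0]],[[0,0,0],[0,0,0]],[[0,0,0],[0,0,0]],[[0,0,0],[0,0,0]],[[0,0,0],[0,0,0]],[[0,0,0],[0,0,0]]], jaw=1, squeeze=25)

```text
clock: 12.9
tool_pos: [0.5397, -0.175, 0.0479]
tool_rot: [[-0.999, -0.036, 0.0], [-0.036, 0.999, 0.002], [-0.0, 0.002, -1.0]]
force: [-0.2, 4.5, 2.9]
gripper_width: 0.0143
finger_force: 25.0
```

```bash
python3 - <<'E'
from h import *
o=bot.get_obs();print(o['clock'],o['tool_pos'],o['tool_rot'].round(4),o['force'],o['moment'],o['gripper_width'],o['joints'].round(1))
E
```

```text
12.9 [ 0.53974853 -0.17501316  0.04790157] [[-9.993e-01 -3.610e-02  0.000e+00]
 [-3.610e-02  9.993e-01  2.000e-03]
 [-1.000e-04  2.000e-03 -1.000e+00]] [-0.19799519  4.50264902  2.89897264] [ 0.8751439  -0.0600347   0.02244365] 0.014253590785880245 [-2.510e+01  2.270e+01  1.003e+02  1.000e-01  5.710e+01 -1.172e+02]
```

Gripped, with the start heading at 92.07°. Winding two teeth first, to about 47°.

Call:
apply_moves(deltas=[[[0,0.015,0],[0,0,0]],[[0,0,0],[0,0,0.03]],[[0,0,0],[0,0,0.04]],[[0,0,0],[0,0,0.04]],[[0,0,0],[0,0,0.04]],[[0,0,0],[0,0,0.04]],[[0,0,0],[0,0,0.04]],[[0,0,0],[0,0,0.03]],[[0,0,0],[0,0,0]]], squeeze=45)

```text
clock: 13.8
tool_pos: [0.5398, -0.1746, 0.0479]
tool_rot: [[-0.932, 0.363, 0.0], [0.363, 0.932, 0.001], [0.0, 0.001, -1.0]]
force: [0.6, 5.7, 4.0]
gripper_width: 0.0137
finger_force: 45.0
```

```bash
cat >> h.py <<'E'
def st():
    o=bot.get_obs();R=o['tool_rot'];print(o['clock'],o['tool_pos'].round(4),'wound',round(92.07-np.degrees(np.arctan2(R[1,1],R[0,1])),2),o['force'].round(1),o['moment'].round(2),round(o['gripper_width'],4),'j6',o['joints'][5].round(1))
E
python3 -c "
from h import *
st()"
```

```text
13.8 [ 0.5398 -0.1746  0.0479] wound 23.38 [0.6 5.7 4. ] [ 0.95 -0.03  0.03] 0.0137 j6 -93.7
```

Call:
apply_moves(deltas=[[[0,0,0],[0,0,0.04]],[[0,0,0],[0,0,0.04]],[[0,0,0],[0,0,0.04]],[[0,0,0],[0,0,0.04]],[[0,0,0],[0,0,0.04]],[[0,0,0],[0,0,0.04]],[[0,0,0],[0,0,0.02]],[[0,0,0],[0,0,0]],[[0,0,0],[0,0,0]]])

```text
clock: 14.7
tool_pos: [0.5401, -0.1744, 0.0479]
tool_rot: [[-0.711, 0.703, 0.001], [0.703, 0.711, 0.002], [0.001, 0.002, -1.0]]
force: [0.2, 5.9, 4.4]
gripper_width: 0.014
finger_force: 45.0
```

```bash
python3 -c "
from h import *
st();cm=bot.camera_model('wrist');save('wrist','pics/w5.png');np.save('cm5.npy',cm,allow_pickle=True)"
```

```text
14.7 [ 0.5401 -0.1744  0.0479] wound 46.73 [0.2 5.9 4.4] [ 1.1  -0.13  0.09] 0.014 j6 -70.4
```

View pics/w5.png

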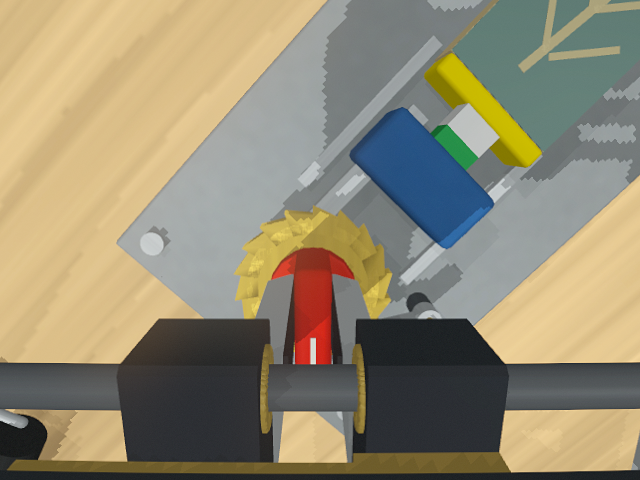

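The view shows the wheel and bar gripped, and the pad (485,110) up against the block, with the stem showing white (470,128) and green (455,147). The pad isn't compressed yet. I'll continue one tooth to about 67° and measure the stem numerically.

Call:
apply_moves(deltas=[[[0,0,0],[0,0,0.04]],[[0,0,0],[0,0,0.04]],[[0,0,0],[0,0,0.04]],[[0,0,0],[0,0,0.04]],[[0,0,0],[0,0,0.04]],[[0,0,0],[0,0,0.025]],[[0,0,0],[0,0,0]],[[0,0,0],[0,0,0]]])

```text
clock: 15.55
tool_pos: [0.5403, -0.1742, 0.0479]
tool_rot: [[-0.424, 0.906, 0.001], [0.906, 0.424, 0.002], [0.001, 0.002, -1.0]]
force: [1.7, 6.2, 4.0]
gripper_width: 0.014
finger_force: 45.0
```

```bash
cat >> h.py <<'E'
def stem(f,cm):
    """world extents along clamp y (mm) of blue top, green, white, yellow near the stem axis"""
    im=cv2.imread(f);h=cv2.cvtColor(im,cv2.COLOR_BGR2HSV)
    u=np.array([-np.sin(np.radians(1.9)),np.cos(np.radians(1.9))]);v=np.array([u[1],-u[0]])
    K=np.array([.5397,-.176])
    s=np.arange(.02,.2,.0004)
    for z in(.027,.032):
        out={}
        for off in(-.003,0,.003):
            P=np.c_[K+s[:,None]*u+off*v,np.full(len(s),z)]
            q=proj('wrist',P,cm).round().astype(int);ok=(q[:,0]>=0)&(q[:,0]<640)&(q[:,1]>=0)&(q[:,1]<480)
            H=np.array([h[y,x] if k else (0,0,0) for (x,y),k in zip(q,ok)]).astype(int)
            c=np.where((H[:,1]>130)&(H[:,0]>105)&(H[:,0]<130),'B',np.where((H[:,1]>120)&(H[:,0]>45)&(H[:,0]<85),'G',np.where((H[:,1]>120)&(H[:,0]>18)&(H[:,0]<35),'Y',np.where((H[:,1]<40)&(H[:,2]>170),'W','.'))))
            print(z,off,{k:((s[c==k]*1000).min().round(1),(s[c==k]*1000).max().round(1),(c==k).sum()*.4) for k in 'BGWY' if (c==k).any()})
E
python3 -c "
from h import *
st();cm=bot.camera_model('wrist');save('wrist','pics/w6.png');np.save('cm6.npy',cm,allow_pickle=True)
stem('pics/w5.png',np.load('cm5.npy',allow_pickle=True).item());print();stem('pics/w6.png',cm)"
```

```text
15.55 [ 0.5403 -0.1742  0.0479] wound 66.98 [1.7 6.2 4. ] [ 1.15 -0.21  0.08] 0.014 j6 -50.2
0.027 -0.003 {'B': (np.float64(55.2), np.float64(87.2), np.float64(28.8)), 'G': (np.float64(87.6), np.float64(95.2), np.float64(8.0)), 'W': (np.float64(95.6), np.float64(108.0), np.float64(12.8)), 'Y': (np.float64(20.0), np.float64(117.6), np.float64(23.6))}
0.027 0 {'B': (np.float64(55.2), np.float64(87.2), np.float64(28.400000000000002)), 'G': (np.float64(88.0), np.float64(95.2), np.float64(7.6000000000000005)), 'W': (np.float64(96.0), np.float64(108.4), np.float64(12.8)), 'Y': (np.float64(20.0), np.float64(118.0), np.float64(26.8))}
0.027 0.003 {'B': (np.float64(55.2), np.float64(87.2), np.float64(28.0)), 'G': (np.float64(88.0), np.float64(95.2), np.float64(7.6000000000000005)), 'W': (np.float64(96.0), np.float64(108.4), np.float64(12.8)), 'Y': (np.float64(20.0), np.float64(117.6), np.float64(25.6))}
0.032 -0.003 {'B': (np.float64(54.8), np.float64(86.0), np.float64(28.0)), 'G': (np.float64(86.8), np.float64(94.4), np.float64(8.0)), 'W': (np.float64(94.8), np.float64(106.8), np.float64(12.
[... 1566 characters left out ...]
p.float64(93.6), np.float64(2.4000000000000004)), 'W': (np.float64(94.4), np.float64(106.4), np.float64(12.4)), 'Y': (np.float64(20.0), np.float64(116.0), np.float64(24.8))}
0.032 0 {'B': (np.float64(60.4), np.float64(90.8), np.float64(30.8)), 'G': (np.float64(91.6), np.float64(93.6), np.float64(2.4000000000000004)), 'W': (np.float64(94.4), np.float64(106.4), np.float64(12.4)), 'Y': (np.float64(20.0), np.float64(115.6), np.float64(26.8))}
0.032 0.003 {'B': (np.float64(60.4), np.float64(90.8), np.float64(30.8)), 'G': (np.float64(91.2), np.float64(94.0), np.float64(3.2)), 'W': (np.float64(94.4), np.float64(106.4), np.float64(12.4)), 'Y': (np.float64(20.0), np.float64(115.6), np.float64(25.6))}
```

At 67° wound the visible green is about 2.8 mm, so compression is about 7 mm, or about 5.5 mm once the wheel settles. One more tooth gives about 10 mm, so tooth 4 is right. Winding to about 86.5°.

Call:
apply_moves(deltas=[[[0,0,0],[0,0,0.04]],[[0,0,0],[0,0,0.04]],[[0,0,0],[0,0,0.04]],[[0,0,0],[0,0,0.04]],[[0,0,0],[0,0,0.04]],[[0,0,0],[0,0,0.02]],[[0,0,0],[0,0,0]],[[0,0,0],[0,0,0]]])

```text
clock: 16.4
tool_pos: [0.5406, -0.1741, 0.0479]
tool_rot: [[-0.092, 0.996, 0.002], [0.996, 0.092, 0.002], [0.002, 0.002, -1.0]]
force: [2.6, 6.9, 3.3]
gripper_width: 0.0135
finger_force: 45.0
```

```bash
python3 -c "
from h import *
st();cm=bot.camera_model('wrist');save('wrist','pics/w7.png')
stem('pics/w7.png',cm)" | sed 's/np.float64//g' | head -4
```

```text
16.4 [ 0.5406 -0.1741  0.0479] wound 86.77 [2.6 6.9 3.3] [ 1.15 -0.25  0.17] 0.0135 j6 -30.4
0.027 -0.003 {'B': ((65.2), (96.4), (31.6)), 'W': ((97.2), (106.8), (10.0)), 'Y': ((20.0), (116.8), (24.400000000000002))}
0.027 0 {'B': ((65.2), (96.4), (31.6)), 'W': ((97.2), (107.2), (10.4)), 'Y': ((20.0), (116.8), (26.8))}
0.027 0.003 {'B': ((65.2), (96.0), (31.200000000000003)), 'W': ((97.6), (106.8), (9.600000000000001)), 'Y': ((20.0), (116.8), (25.6))}
```

Call:
apply_moves(deltas=[[[0,0,0],[0,0,0]],[[0,0,0],[0,0,0]],[[0,0,0],[0,0,0]],[[0,0,0],[0,0,0]],[[0,0,0],[0,0,0]],[[0,0,-0.3],[0,0,0]],[[0,0,-0.6],[0,0,0]],[[0,0,-0.8],[0,0,0]],[[0,0,-0.8],[0,0,0]],[[0,0,-0.5],[0,0,0]]], jaw=-0.1)

```text
clock: 17.45
tool_pos: [0.5407, -0.1761, 0.2009]
tool_rot: [[-0.091, 0.996, 0.004], [0.996, 0.091, -0.002], [-0.002, 0.004, -1.0]]
force: [0.7, -0.4, -0.6]
gripper_width: 0.0518
finger_force: 0.0
```

Call:
apply_moves(deltas=[[[0,0,0],[0,0,0]],[[0,0,0],[0,0,0]]])

```text
clock: 17.65
tool_pos: [0.5395, -0.1755, 0.1975]
tool_rot: [[-0.091, 0.996, 0.0], [0.996, 0.091, -0.0], [-0.0, 0.0, -1.0]]
force: [-0.5, 0.0, -0.3]
gripper_width: 0.0515
finger_force: 0.0
```

```bash
python3 -c "
from h import *
st();cm=bot.camera_model('wrist');save('wrist','pics/w8.png');stem('pics/w8.png',cm)" | sed 's/np.float64//g' | head -5
```

```text
17.65 [ 0.5395 -0.1755  0.1975] wound 86.82 [-0.5  0.  -0.3] [-0.07  0.05  0.04] 0.0515 j6 -30.3
0.027 -0.003 {'B': ((63.2), (93.2), (30.400000000000002)), 'W': ((95.2), (106.0), (10.0)), 'Y': ((20.0), (116.0), (25.6))}
0.027 0 {'B': ((63.6), (93.6), (30.400000000000002)), 'W': ((95.2), (106.0), (10.4)), 'Y': ((20.4), (115.6), (24.400000000000002))}
0.027 0.003 {'B': ((63.6), (93.6), (30.400000000000002)), 'W': ((94.8), (105.6), (10.0)), 'Y': ((20.0), (115.6), (23.6))}
0.032 -0.003 {'B': ((63.2), (92.8), (30.0)), 'W': ((94.8), (105.2), (9.600000000000001)), 'Y': ((20.4), (115.2), (26.0))}
```

View pics/w8.png

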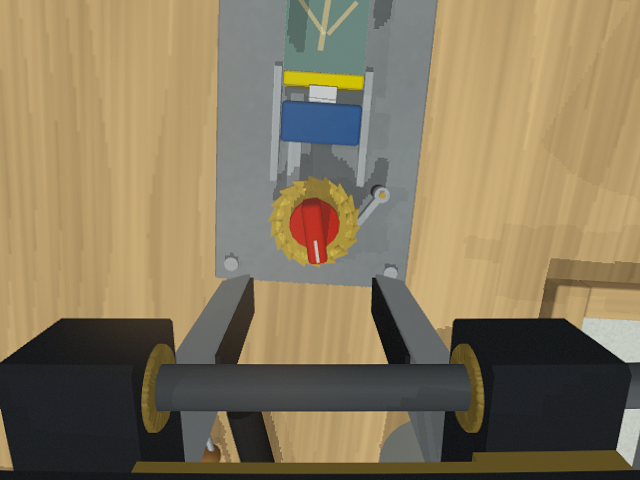

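The view shows the knob let go and held by the pawl at the fourth tooth. Only the white of the stem shows (322,93), so the green has gone in, and the block is pinched. The carrier moved back 1.7 mm on release, which matches the wheel settling at 80°.

```bash
python3 -c "
from h import *
print(bot.finish_job())"
```

```text
the job is handed in; nothing more can be done
None
```

The block lies flat on the bed, pinched against the fence, with the pawl holding at the fourth tooth, the pad pushed back about 10 mm (green just gone in) and everything let go; the job was handed in at about 18 s, and no verdict came back.

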